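# Take the roller cover off its leaning peg and seat it on the test-rig drive

### The arm

A 6-joint arm with a two-finger parallel gripper is mounted at the origin on the work surface. World frame = base frame: x ahead of the robot, y to its left, z up, the work surface at z = 0. Lengths are in mm, angles in rad, forces in N, time in s.
With the tool pointing down it reaches from about 300 to 775 mm from the base axis. Payload 14.6 kg.
Tool frame: the origin (TCP) lies at the very end of the fingers, on their centre line; the grasp point (between the pads) lies 19 mm behind it; z points along the fingers, y is the line along which they close (so a half turn about z gives the same grasp; the last joint's range is limited). The gripper opens to 94 mm and grips with 3 to 60 N. Pads are 16 mm wide; open, the fingers measure 119 mm over their backs; the gripper's body (75 mm by 177 mm) begins 78 mm behind the grasp point.
Start: joints at [1.103, 0.3, 1.521, -0, 1.321, -0.067], TCP at [214.582, 506.403, 205.446] pointing down, gripper open.
Joint ranges: [-3.03, 3.03], [-0.79, 2.21], [0.23, 2.52], [-1.04, 4.18], [0, 3.07], [-2.55, 2.55]. Speed limits (rad/s): [2.22, 2.22, 2.57, 3.14, 3.14, 3.14].

### API

Orientations are given as [roll, pitch, yaw] about the fixed x, y, z axes, in that order (R = Rz(yaw) Ry(pitch) Rx(roll)).
In Python, from cell import manip, eyes, ticket gives the robot as it stands. The module is installed in compiled form; this text tells all that it offers.
- The arm moves only by the tool arm_command, never from a script. Its argument "plan" is a list of rows, each a list of 5 numbers: the opening, from -1 (shut) to 1 (fully open), then the shift along the tool's x, y, z in m, then the turn about the tool's z in rad. In form: [[jaw, dx, dy, dz, roll], ...]. A call has 1 to 20 rows; each row shifts and turns the commanded pose from where the row before left it, along the tool's axes as they then stand; what a row does not reach is not made up. A row lasts 1/8 s, in which the tool goes at most 62.5 mm and 10.7 degrees, less where a joint would pass 70% of its speed; a pose out of reach is approached as far as the arm can. A call is refused whole if a number of a shift passes 0.0625 or a number of a turn 0.188, either way. A call with a gripper value outside its range is refused whole. The fingers move at their own pace and stop on an object; "newtons" is the grip in N (left out, the last holds). Time passes only in rows, so rows that do not move let the fingers close. It gives the time, the measured TCP pose, the force, the opening and the grip force at its end, in the units of the state.
- manip.read_state(): the state, without advancing time (a new reading comes with each control period).
- eyes.camera(name): name is "scene" or "top" or "wrist"; returns a dict with "img" (420x560x3 uint8, blue, green, red), "z_map" (420x560 float32, mm along the optical axis (not along the pixel's ray), 0 where there is no reading), "fx", "fy", "cx", "cy" (pixels), "eye" and "orientation" of the camera in the world. Camera axes: x right, y down, z forward; pixel columns grow to the right and rows downward; lengths in mm; the calibration is good to about 2 mm. A picture is of the moment at which its call begins.
- ticket.sign_off(): hands the job in; it is judged then, once.
The state is a dict: "clock": time; "joints": joint angles; "qd": joint speeds; "effort": joint torques, N m; "eef_pos": TCP position; "eef_rot": TCP orientation; "wrist_force": force on the tool from outside, world axes, zero at the start; "moment": the same for the moment, N m; "finger_gap": finger opening in mm; "finger_force": force on a finger pad.
Only numpy, scipy, OpenCV 4.12 (cv2) and the standard library are available. Lean on these libraries where they do the work, as an engineer would, in place of code of your own. Each camera call takes 0.05 s, during which the arm holds its last target. There are 200 camera calls.

### The job

Lift the zinc roller cover up and off the leaning peg where it hangs under the lamp arm, then set it boss-up over the square brass drive stub of the green test rig, fully home so that it lies flat on the steel seat, and let go. Nobody knows at what angle the stub stopped, so feel for where the square bore drops over it. Leave the black tachograph unit and the tin cup standing where they are.

Things in the scene. Friction and masses are not known exactly. Their poses are not given: they have to be found in the camera images.
- cover_center (a point): Centre of the zinc roller cover (loose, about 0.24 kg, 46 mm high), on its axis, 23 mm above its underside. Own z runs from skirt to boss. Lowest 10 mm: round skirt, 58 mm diameter. Above it: square boss 30 x 30 mm, 36 mm high, sides along its x and y; grip it there. It starts hung on the peg, skirt against the peg's shoulder, z along the peg, y level, x upslope.
- cover: The same cover; origin at the middle of its underside, same axes. A 17.4 mm square bore, sides parallel to the boss's, runs through the boss; the skirt's bore is round, 25 mm. Hung, its axis lies about 3.7 mm downslope of the peg's.
- stand: Blue hanger, fixed; origin at bench height below the middle of the peg's shoulder (44 mm disc, centre 100 mm above the bench); z up. The peg leans 32 degrees from vertical, to -x: from shoulder to tip it runs along (-sin 32, 0, cos 32 deg) of this frame. Base plate 200 x 100 x 12 mm. A 20 mm column rises 106 mm behind (+x), 30 mm to +y.
- peg_tip (a point): Outermost point of the peg, on its axis, 61 mm from the shoulder; axes of the stand. Peg 10 mm diameter with a 12.4 mm ball end: to pass the ball, raise the cover about 3.7 mm upslope (at right angles to the peg, (cos 32, 0, sin 32 deg) of the stand), then draw it out along the peg.
- lamp_edge (a point): Middle of the lower front edge of the white lamp arm over the peg; axes of the stand. From here the arm runs 130 mm to the stand's +x; from 20 mm on its -y side to 40 mm on its +y side, 14 mm thick, underside 298 mm above the bench. It blocks a gripper that comes straight down on the hung cover; come in along the peg.
- seat (a point): Middle of the top face of the rig's steel seat disc (72 mm diameter, 34 mm above the bench), on the stub's axis; axes of the rig, z up. The rig is a fixed green block 120 (x) x 150 (y) x 30 mm, disc in its middle. Home, the cover's underside lies on this face, its centre 23 mm above this point.
- nose (a point): Top of the brass drive stub, on its axis, 33 mm above the seat: 15.4 mm square up to 22 mm, then a 12 mm round pilot nose. Its angle about the vertical is not reported: anywhere within 45 degrees either way; it turns stiffly (0.8 N m). The bore slips over the nose at any angle, then stands on the square 12 mm above home until turned to match within some 4 degrees (every 90 fits).
- lid_edge (a point): Middle of the top edge of the rig's thin steel lid, which stands open, fixed, along the rig's -y side, leaning 30 degrees outwards; 100 mm long, foot 72 mm from the stub's axis.
- tacho: Bystander: black round digital tachograph unit, 96 mm diameter, 55 mm high, 0.6 kg, loose; origin at the middle of its underside.
- cup: Bystander: tin cup, 60 mm diameter, 60 mm high, with two copper spade connectors standing out to about 90 mm, loose; origin at the middle of its underside.
Mind the look-alikes: they are no part of the job. What is meant by the cover is not red, and is the smaller of those in its own colour.

How it is judged:
By the outcome, as a careful person would: the job done as asked, in the order asked, and still so for the second after the job is handed in, with the robot touching nothing.
It also fails if it takes over 64 s, if anything falls off the work surface, if the arm or the gripper's body presses on something with over 40 N, if the wrist force passes 120 N, or if a joint passes its speed limit or range.

## Working session

There is one attempt and no reset: what is moved stays moved. The work goes in short steps, Python scripts to look and compute and a tool call to move; the robot and the scene stay as the last step left them, time stands still between calls to the robot, and variables do not carry over. Pictures are saved under pics/ and viewed, at most 10 in all, crops included, and the job is handed in when it is done.

Besides the shell and the picture viewer there is one more tool, called after ">>>" as name([rows], argument=value, ...), one row to a line, values as JSON. arm_command: Moves the arm, as the interface text tells. Its arguments: {"type":"object","properties":{"plan":{"type":"array"},"newtons":{"type":"number"}},"required":["plan"]}

```bash
mkdir -p pics
cat > h.py <<'E'
import numpy as np, cv2
from scipy.spatial.transform import Rotation as Ro
from cell import manip, eyes, ticket
def cam(n):
    c=eyes.camera(n); return c
def R(c):
    o=np.array(c["orientation"],float)
    return o if o.shape==(3,3) else Ro.from_euler('xyz',o).as_matrix()
def cloud(c):
    z=c["z_map"]; v,u=np.mgrid[:z.shape[0],:z.shape[1]]
    p=np.stack([(u-c["cx"])/c["fx"]*z,(v-c["cy"])/c["fy"]*z,z],-1)
    w=p@R(c).T+np.array(c["eye"]); w[z<=0]=np.nan; return w
def ray(c,u,v,h):
    d=R(c)@np.array([(u-c["cx"])/c["fx"],(v-c["cy"])/c["fy"],1]); e=np.array(c["eye"]); return e+d*(h-e[2])/d[2]
E
python3 - <<'E'
from h import *
import pickle
print(manip.read_state())
ims=[]
for n in("scene","top","wrist"):
    c=cam(n); pickle.dump(c,open(n+"0.pkl","wb")); print(n,c["fx"],c["cx"],c["cy"],c["eye"],c["orientation"])
    cv2.imwrite(f"pics/{n}0.png",cv2.resize(c["img"],(784,588),interpolation=3))
E
```

```text
{'clock': 0.0, 'joints': array([ 1.10343358e+00,  3.00455466e-01,  1.52158387e+00, -1.99661606e-05,
        1.32068185e+00, -6.65878557e-02]), 'qd': array([ 5.38173563e-04, -1.36376333e-04, -1.35157266e-04, -2.55212588e-05,
        3.74835946e-04,  4.47373122e-04]), 'effort': array([ 1.18653523e-03, -5.31797898e+01, -3.52743816e+01,  7.08540785e-02,
        2.43704132e-02, -1.60644604e-04]), 'eef_pos': array([214.4567652 , 506.1846241 , 204.89372373]), 'eef_rot': array([-3.14046534e+00, -5.57941777e-05,  2.74082268e+00]), 'wrist_force': array([-0.21387172, -0.26880877, -0.39722252]), 'moment': array([-0.02858701,  0.04954064, -0.02680875]), 'finger_force': 0.0, 'finger_gap': 94.38421799494347}
scene 490.6410015065121 283.5721559407292 203.48838662850048 [1064.06331902  306.41168356 1016.13491297] [-2.53919388 -0.0124704   2.17563708]
top 398.28517188205427 275.41208796769575 211.0046816556118 [ 439.66556866  -40.33828467 1138.72391874] [-2.97260467  0.0052909  -1.56604274]
wrist 323.5214371141734 280.8517625654555 210.83409515831536 [138.05048698 538.84692266 384.32409825] [2.84856624e+00 2.16749485e-03 1.16987468e+00]
```

View pics/scene0.png

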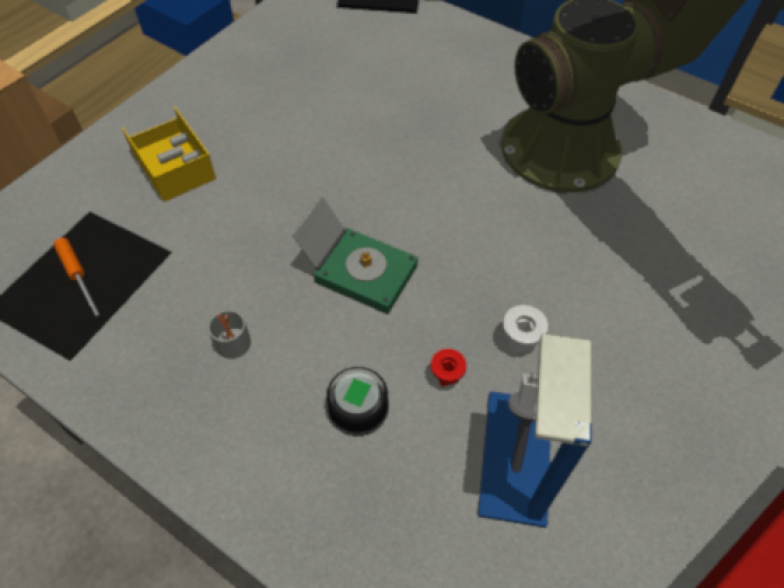

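View pics/top0.png

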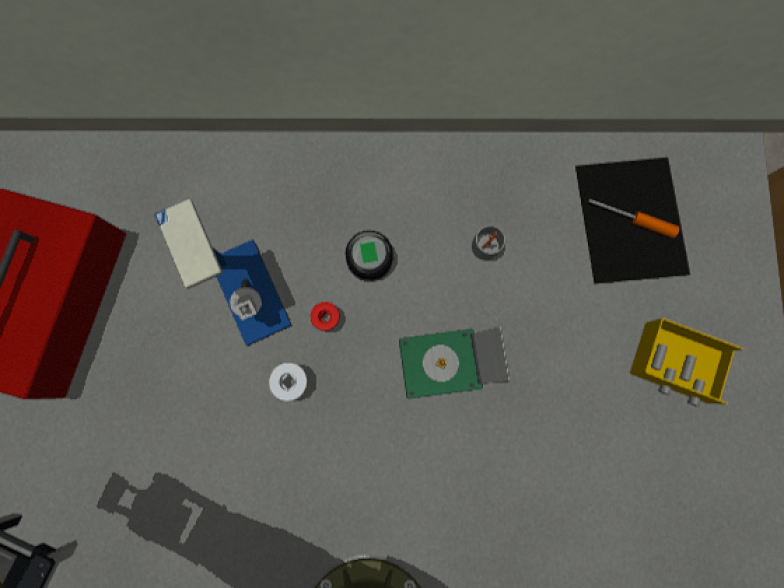

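```bash
cat > m.py <<'E'
from h import *
import pickle
for n in("scene","top"):
    c=pickle.load(open(n+"0.pkl","rb")); w=cloud(c); img=c["img"]
    hsv=cv2.cvtColor(img,cv2.COLOR_BGR2HSV); H,S,V=[hsv[...,i].astype(int) for i in range(3)]
    z=w[...,2]
    # blue base
    def rect(m,name,h):
        m=cv2.morphologyEx(m.astype(np.uint8),cv2.MORPH_OPEN,np.ones((2,2)))
        k,l,s,_=cv2.connectedComponentsWithStats(m); 
        if k<2: print(name,"none");return
        j=1+np.argmax(s[1:,4]); q=w[l==j]; 
        r=cv2.minAreaRect(q[:,:2].astype(np.float32)); print(n,name,s[j],"z",np.percentile(q[:,2],[5,50,95]).round(1),"rect",np.round(r[0],1),np.round(r[1],1),round(r[2],1))
        return l==j
    ws=(abs(w[...,0]-450)<300)&(abs(w[...,1]-50)<400)
    rect(ws&(H>100)&(H<125)&(S>120)&(z>4)&(z<20),"blue",12)
    rect(ws&(H>60)&(H<90)&(S>80)&(z>20)&(z<40)&(w[...,1]>-200),"green",30)
    rect(ws&(z>300)&(z<325)&(w[...,0]>300),"lamp",312)
    rect(ws&(S<60)&(z>31)&(z<39)&(V>90),"disc",34)
    rect(ws&(S>110)&(H<30)&(H>8)&(z>36)&(z<75)&(w[...,1]<0),"brass",67)
    rect(ws&(S<60)&(z>95)&(z<220)&(w[...,0]>300)&(w[...,1]>0),"coverhung",150)
    rect(ws&(z>40)&(z<62)&(V<90)&(S<90),"tacho",55)
    rect(ws&(z>20)&(z<75)&(w[...,1]<-100)&(w[...,0]>480),"cup",60)
    rect(ws&(z>40)&(z<120)&(w[...,1]<0)&(S<60)&(w[...,0]<480),"lid",60)
c=pickle.load(open("scene0.pkl","rb"))["img"]; t=pickle.load(open("top0.pkl","rb"))["img"]
a=cv2.resize(c[205:335,300:430],(390,390),interpolation=3); b=cv2.resize(t[170:300,130:260],(390,390),interpolation=3)
cv2.imwrite("pics/crop1.png",np.hstack([a,b]))
E
python3 m.py
```

```text
scene blue [ 343  281   51   96 2904] z [nan nan nan] rect [641.4 254.2] [194.7  99.6] 25.1
scene green [ 227  167   72   55 1615] z [nan nan nan] rect [ 489.5 -133.7] [125.7 138.8] 9.6
scene lamp [ 383  240   41   80 2909] z [nan nan nan] rect [564.2 283.2] [104.6 340.1] 81.2
scene disc [248 178  29  23 433] z [nan nan nan] rect [ 499.7 -135.7] [62.8 65.3] 40.4
scene brass [259 182   7   9  54] z [32.6 50.3 63.3] rect [ 493.1 -135.4] [10.8 25.9] 82.6
scene coverhung [364 267  21  35 497] z [nan nan nan] rect [649.5 234.5] [145.   41.7] 7.7
scene tacho [256 273  22  32 164] z [nan nan nan] rect [698.   36.6] [100.4  24.5] 13.3
scene cup [ 218  158   60   57 1626] z [nan nan nan] rect [ 519.  -163.7] [ 85.4 137.2] 3.5
scene lid [228 141  18  27 178] z [nan nan nan] rect [ 431.1 -264.1] [131.5  35.6] 40.5
top blue [ 156  173   53   75 1777] z [nan nan nan] rect [636.5 245.1] [195.5  98.1] 25.4
top green [ 286  237   51   48 1476] z [nan nan nan] rect [nan nan] [0. 0.] 0.0
top lamp [ 112  144   48   64 1682] z [nan nan nan] rect [690.2 340.2] [269.5 116.5] 38.3
top disc [303 248  26  26 383] z [nan nan nan] rect [ 491.3 -144.5] [67.7 68.1] 7.3
top brass [313 257   7   7  32] z [31.7 56.4 64.4] rect [ 490.5 -144.7] [16.6 14. ] 69.5
top coverhung [165 207  23  22 371] z [nan nan nan] rect [601.3 225.7] [48.  49.9] 43.5
top tacho [340 239  11  36 195] z [nan nan nan] rect [ 500.3 -224.1] [98.  10.8] 18.0
top cup [ 301  237   53   29 1379] z [nan nan nan] rect [ 497.1 -172. ] [ 82.4 123.3] 22.8
top lid [345 265  20  10 173] z [nan nan nan] rect [ 466.9 -254.1] [22.3 61.5] 3.8
```

View pics/crop1.png

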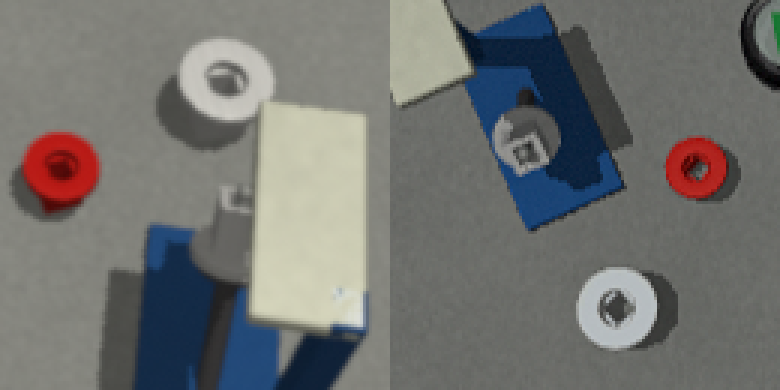

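Candidates: zinc cover hung on peg (scene px 525,390 / top 245,305), larger zinc ring-piece on bench (525,325 / 288,382), red one (448,365 / 325,316). The hung one is zinc, not red and smaller than the other zinc, so it is the cover; the crop confirms it, boss square visible at its upper end.

```bash
cat > m2.py <<'E'
from h import *
import pickle,sys
def rp(c,m,h):
    v,u=np.nonzero(m); d=np.stack([(u-c["cx"])/c["fx"],(v-c["cy"])/c["fy"],np.ones(len(u))],-1)@R(c).T
    e=np.array(c["eye"]); return (e+d*((h-e[2])/d[:,2])[:,None])[:,:2]
def go(n,c):
    img=c["img"]; hsv=cv2.cvtColor(img,cv2.COLOR_BGR2HSV); H,S,V=[hsv[...,i].astype(int) for i in range(3)]
    g=rp(c,np.ones(H.shape,bool),30).reshape(*H.shape,2); X,Y=g[...,0],g[...,1]
    z=cloud(c)[...,2]
    def f(m,name,h):
        k,l,s,_=cv2.connectedComponentsWithStats(m.astype(np.uint8),connectivity=4)
        j=1+np.argmax(s[1:,4]); m=cv2.morphologyEx((l==j).astype(np.uint8),cv2.MORPH_CLOSE,np.ones((5,5)))
        p=rp(c,m>0,h); r=cv2.minAreaRect(p.astype(np.float32))
        print(n,name,s[j],"z",np.nanmedian(z[m>0]).round(1),"rect",np.round(r[0],1),np.round(r[1],1),round(r[2],1),"mean",p.mean(0).round(1))
    B=(X>300)&(X<800)&(Y>-300)&(Y<500)
    f(B&(H>100)&(H<125)&(S>120),"blue",12)
    f(B&(H>60)&(H<90)&(S>80)&(Y<-40),"green",30)
    f(B&(S<80)&(S>15)&(V>140)&(H>15)&(H<40)&(Y>100),"lamp",312)
    f(B&(S<60)&(V>110)&(abs(X-495)<60)&(abs(Y+140)<50),"disc",34)
    f(B&(S>110)&(H<30)&(H>8)&(abs(X-495)<60)&(abs(Y+140)<50),"brass",60)
    
if __name__=="__main__":
    for n in ("scene","top"): go(n,pickle.load(open(n+"0.pkl","rb")))
    for n in ("scene","top"):
        c=pickle.load(open(n+"0.pkl","rb")); z=cloud(c)[...,2]
        print(n,[(h,np.nanmedian(z[a:b,p:q]).round(1)) for h,a,b,p,q in ([("bench",150,160,320,340)] if n=="scene" else [("bench",320,340,250,280)])])
E
python3 m2.py
```

```text
scene blue [ 342  280   76   96 3787] z 13.1 rect [631.2 274.1] [198.4 150.8] 25.4 mean [657.9 264.5]
scene green [ 224  164   74   59 1907] z 29.9 rect [ 502.1 -135.1] [129.2 152. ] 7.7 mean [ 507. -130.]
scene lamp [ 383  238   40   77 2699] z 312.4 rect [664.2 271.7] [130.5  59.3] 25.6 mean [665.6 272.2]
scene disc [247 177  29  23 451] z 34.1 rect [ 495.  -140.3] [67.8 69.8] 35.2 mean [ 495.9 -139.3]
scene brass [258 181   7   9  54] z 55.5 rect [ 503.1 -133.5] [24.3 14.6] 35.9 mean [ 503.  -133.7]
top blue [ 153  172   55   75 1851] z 11.3 rect [644.2 249.5] [210.   99.1] 25.5 mean [641.  242.6]
top green [ 285  235   59   49 1648] z 29.2 rect [ 494.1 -140.4] [117.8 147.1] 7.7 mean [ 493.  -137.7]
top lamp [ 115  153   42   52 1313] z 311.2 rect [658.1 267.8] [116.8  57.6] 25.1 mean [654.  266.1]
top disc [302 246  26  27 488] z 33.2 rect [ 494.6 -142. ] [71.2 68.6] 45.2 mean [ 494.3 -141.7]
top brass [312 256   7   7  33] z 56.8 rect [ 493.7 -141.2] [14.3 15.7] 62.8 mean [ 493.4 -141.3]
scene [('bench', np.float64(0.4))]
top [('bench', np.float64(-0.9))]
```

```bash
cat > m3.py <<'E'
from h import *
import pickle,sys
yaw=np.radians(25.4); ex=np.array([np.cos(yaw),np.sin(yaw),0]); ey=np.array([-ex[1],ex[0],0]); k=np.array([0,0,1.])
s,c_=np.sin(np.radians(32)),np.cos(np.radians(32))
pk=-s*ex+c_*k; up=c_*ex+s*k
P0=np.array([609.8,234.8,0])
def an(n,c):
    w=cloud(c).reshape(-1,3); w=w[~np.isnan(w).any(1)]
    q=(w-P0)@np.stack([up,ey,pk],1)   # u: upslope, v: level, t: along peg
    q=q[(w[:,2]>60)&(w[:,2]<260)&(abs(q[:,1])<60)&(abs((w-P0)@ex)<120)]
    h,e=np.histogram(q[:,2],np.arange(40,200,4)); print(n,[(int(a),int(b)) for a,b in zip(e,h) if b])
    t=q[:,2]
    return q
if __name__=="__main__":
  for n in sys.argv[1:]:
    q=an(n,pickle.load(open(n+"0.pkl","rb")))
    t=q[:,2]
    for lo in range(60,190,6):
        m=(t>=lo)&(t<lo+6)
        if m.sum()>8: print(lo,m.sum(),"u",np.percentile(q[m,0],[3,50,97]).round(1),"v",np.percentile(q[m,1],[3,50,97]).round(1),"t",np.median(t[m]).round(1))
E
python3 m3.py scene top
```

```text
scene [(40, 18), (44, 8), (48, 24), (52, 12), (56, 18), (60, 16), (64, 17), (68, 7), (72, 3), (76, 8), (80, 27), (84, 19), (88, 43), (92, 112), (96, 56), (100, 23), (104, 28), (108, 30), (112, 20), (116, 26), (120, 26), (124, 25), (128, 68), (132, 16), (136, 13), (140, 15), (144, 14), (148, 3), (152, 6), (156, 1), (160, 2)]
60 25 u [ 54.5  59.6 180.1] v [-7.7 -1.3 20.4] t 62.9
66 15 u [ 57.2  60.8 181.4] v [-4.3  3.2 20.7] t 67.0
78 32 u [ 63.9  73.4 188.8] v [-19.2  -0.3  20.6] t 81.3
84 39 u [ 56.7  75.2 195.1] v [-27.8  -8.9  20.3] t 88.2
90 135 u [32.5 67.  79.5] v [-26.9 -15.    8.5] t 94.5
96 65 u [ 43.8  64.2 194.9] v [-25.5  -7.8  20.3] t 96.8
102 42 u [ 53.6  64.2 202.2] v [-14.9  -3.1  20.6] t 104.8
108 44 u [ 40.5  64.1 206.2] v [-15.   -3.8  20.7] t 110.9
114 32 u [ 51.2  64.6 211.4] v [-14.9  -7.1  20.4] t 117.8
120 40 u [ 37.9  63.8 216.2] v [-14.8  -3.8  20.4] t 122.6
126 79 u [ 37.5  60.4 214. ] v [-15.   -7.1  20.3] t 130.1
132 22 u [ 40.4  58.2 219.1] v [-14.   -0.1  20.3] t 134.3
138 22 u [ 55.8  58.6 226.1] v [-5.1  0.6 20.5] t 141.3
144 16 u [ 53.9  56.2 229.2] v [-4.8  1.9 20.7] t 145.9
top [(84, 7), (88, 10), (92, 94), (96, 77), (100, 11), (104, 11), (108, 10), (112, 12), (116, 8), (120, 12), (124, 20), (128, 59), (132, 40), (136, 2), (140, 7), (144, 9), (148, 1)]
84 10 u [36.1 68.7 74.5] v [-26.9  -0.9  20.3] t 87.0
90 101 u [30.4 60.8 73.1] v [-27.8 -10.8  25.7] t 94.6
96 84 u [28.9 58.3 74.2] v [-25.7 -10.2  24.9] t 96.8
102 15 u [37.2 61.3 62.4] v [-15.8  -4.8   9.1] t 105.9
108 13 u [39.9 60.2 61.9] v [-15.7  -4.8  14. ] t 110.0
114 17 u [32.7 59.7 61.5] v [-16.2  -4.9   8.2] t 115.7
120 22 u [36.9 52.3 62.1] v [-15.8  -2.1  12.2] t 123.8
126 69 u [31.1 46.3 62. ] v [-15.4  -1.2  13. ] t 130.1
132 41 u [33.2 53.2 61.6] v [-15.1  -0.6  13.7] t 133.4
144 9 u [48.6 51.1 56.5] v [-4.  -0.4  3. ] t 146.0
```

>>> arm_command([
  [1,0,0,-0.05,-0.169],
  [1,0,0,-0.05,-0.169],
  [1,0,0,-0.05,-0.169],
  [1,0,0,-0.05,-0.169],
  [1,0,0,-0.045,-0.169],
  [1,-0.014,-0.059,0,0],
  [1,-0.014,-0.059,0,0],
  [1,-0.014,-0.059,0,0],
  [1,-0.014,-0.059,0,0],
  [1,-0.014,-0.059,0,0],
  [1,-0.014,-0.059,0,0],
  [1,-0.014,-0.059,0,0],
  [1,0,0,0,0],
])

```text
clock: 1.78
eef_pos: [482.3, 172.8, 449.4]
eef_rot: [3.142, -0.002, -2.702]
wrist_force: [-0.5, 0.2, -0.4]
finger_gap: 94.1
finger_force: 0.0
```

```bash
python3 - <<'E'
from h import *
import pickle
s=manip.read_state(); print(s["clock"],s["joints"].round(3),s["eef_pos"].round(1),s["eef_rot"].round(4))
c=cam("wrist"); pickle.dump(c,open("wrist0.pkl","wb")); cv2.imwrite("pics/wrist1.png",c["img"])
E
python3 m3.py wrist
```

```text
1.775 [ 0.273  0.164  1.136 -0.     1.844 -1.738] [482.3 172.8 449.4] [ 3.1415e+00 -2.0000e-03 -2.7021e+00]
wrist [(40, 15), (44, 13), (48, 18), (52, 17), (56, 19), (60, 19), (64, 18), (68, 1), (80, 2), (84, 22), (88, 8), (92, 361), (96, 89), (100, 19), (104, 4), (108, 7), (112, 27), (116, 4), (120, 16), (124, 14), (128, 180), (132, 49), (140, 15), (144, 31)]
60 29 u [161.3 164.4 166.1] v [19.  27.5 37.9] t 63.0
66 9 u [164.8 166.  166. ] v [19.1 27.4 35.2] t 67.0
84 25 u [38.3 45.4 77.4] v [-10.9  -8.6  10.4] t 85.6
90 366 u [23.9 55.6 74.9] v [-27.7  -1.6  24.5] t 94.8
96 100 u [24.3 59.5 75. ] v [-27.6  -3.4  22.6] t 96.5
102 12 u [39.8 40.1 63.9] v [-11.3  -1.5   9.8] t 103.3
108 26 u [39.6 63.5 63.7] v [-15.4   0.9  10.5] t 112.7
114 12 u [40.3 43.1 64. ] v [-7.7  0.1  6.9] t 115.0
120 26 u [39.7 63.6 63.9] v [-11.1  -0.8  10.6] t 123.7
126 184 u [34.9 50.  63.1] v [-16.3  -3.2  13.1] t 130.9
132 49 u [35.2 48.5 63.3] v [-16.2   0.   11.6] t 132.3
138 15 u [47.3 55.3 58.4] v [-6.4 -1.6  3.2] t 143.3
144 31 u [48.9 52.9 57.1] v [-6.3 -1.6  1.8] t 145.0
```

View pics/wrist1.png

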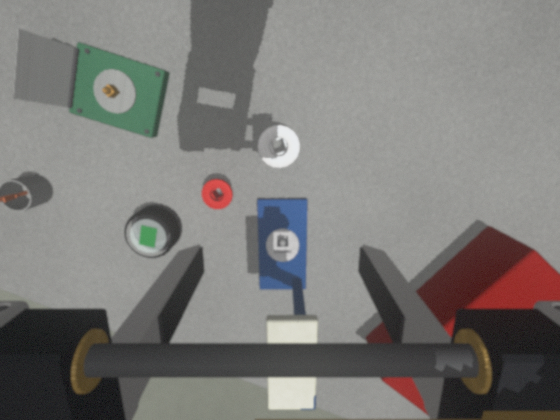

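The wrist view shows the hung cover at px (282,243), lamp (292,360), larger zinc part (278,146), red one (217,194), and the rig (120,90); it agrees with the other views. The plan rows have no tilt, so I test what the arm does at the edge of its reach (high, clear of the lamp).

>>> arm_command([
  [1,-0.06,0,0,0],
  [1,-0.06,0,0,0],
  [1,-0.06,0,0,0],
  [1,-0.06,0,0,0],
  [1,-0.06,0,0,0],
  [1,-0.06,0,0,0],
  [1,-0.06,0,0,0],
])

```text
clock: 2.7
eef_pos: [714.9, 297.2, 379.5]
eef_rot: [-3.136, 0.093, -2.695]
wrist_force: [0.1, -0.1, -1.4]
finger_gap: 93.9
finger_force: 0.0
```

Run:
```python
from h import *
s=manip.read_state(); print(s["clock"],s["joints"].round(3),s["eef_pos"].round(1),s["eef_rot"].round(4))
print(Ro.from_euler('xyz',s["eef_rot"]).as_matrix().round(3))
```

```text
2.7 [ 0.345  0.883  0.236  0.005  1.93  -1.67 ] [714.9 297.2 379.5] [-3.1365  0.0927 -2.6952]
[[-0.898 -0.431  0.086]
 [-0.43   0.902  0.035]
 [-0.093 -0.005 -0.996]]
```

>>> arm_command([
  [1,-0.06,0,-0.03,0],
  [1,-0.06,0,-0.03,0],
  [1,-0.06,0,-0.03,0],
])

```text
clock: 3.08
eef_pos: [728.3, 309.4, 405.4]
eef_rot: [-3.131, 0.203, -2.696]
wrist_force: [0.2, -0.3, 0.9]
finger_gap: 93.8
finger_force: 0.0
```

>>> arm_command([
  [1,0.05,0,-0.02,0],
  [1,0.05,0,-0.02,0],
  [1,0.05,0,0,0],
])

```text
clock: 3.45
eef_pos: [618.3, 256.2, 414.1]
eef_rot: [-3.131, 0.204, -2.696]
wrist_force: [2.5, 0.9, 1.0]
finger_gap: 94.1
finger_force: 0.0
```

Tilt gained at the reach limit persists; I'll ratchet it to the peg's 32°.

>>> arm_command([
  [1,-0.06,0,0,0],
  [1,-0.06,0,0,0],
  [1,-0.06,0,0,0],
  [1,-0.06,0,0,0],
  [1,-0.06,0,0,0],
  [1,-0.06,0,0,0],
  [1,-0.06,0,0,0],
])

```text
clock: 4.32
eef_pos: [775.3, 338.6, 391.4]
eef_rot: [-3.125, 0.356, -2.694]
wrist_force: [-0.6, -0.3, -0.1]
finger_gap: 94.1
finger_force: 0.0
```

>>> arm_command([
  [1,-0.06,0,0,0],
  [1,-0.06,0,0,0],
  [1,-0.06,0,0,0],
  [1,-0.06,0,0,0],
  [1,-0.06,0,0,0],
])

```text
clock: 4.95
eef_pos: [819.8, 367.2, 395.7]
eef_rot: [-3.118, 0.534, -2.69]
wrist_force: [-0.1, -0.5, -0.5]
finger_gap: 93.9
finger_force: 0.0
```

>>> arm_command([
  [1,-0.045,0,0,0],
])

```text
clock: 5.08
eef_pos: [824.4, 370.4, 400.2]
eef_rot: [-3.117, 0.56, -2.689]
wrist_force: [-0.1, 1.1, -0.6]
finger_gap: 94.2
finger_force: 0.0
```

```bash
cat > st.py <<'E'
from m3 import *
def toolR(s): return Ro.from_euler('xyz',s["eef_rot"]).as_matrix()
def rep():
    s=manip.read_state(); T=toolR(s)
    print(s["clock"],"j",s["joints"].round(3),"p",s["eef_pos"].round(1),"rot",s["eef_rot"].round(3),"F",s["wrist_force"].round(1))
    print("tool z.(up,ey,pk)",(np.stack([up,ey,pk])@T[:,2]).round(3),"tool y.",(np.stack([up,ey,pk])@T[:,1]).round(3))
    print("tcp u,v,t",((s["eef_pos"]-P0)@np.stack([up,ey,pk],1)).round(1))
    return s,T
def need(u,v,t):
    s,T=rep(); goal=P0+u*up+v*ey+t*pk; print("goal",goal.round(1),"tool delta mm",(T.T@(goal-s["eef_pos"])).round(1))
E
python3 -c "
from st import *
need(49,-1,250)"
```

```text
5.075 j [ 0.377  0.909  0.235  0.016  1.437 -1.637] p [824.4 370.4 400.2] rot [-3.117  0.56  -2.689] F [-0.1  1.1 -0.6]
tool z.(up,ey,pk) [ 0.001 -0.02  -1.   ] tool y. [-0.008  1.    -0.02 ]
tcp u,v,t [425.8  30.5 205.8]
goal [528.1 194.9 238. ] tool delta mm [377.  -29.4 -44. ]
```

>>> arm_command([
  [1,0.05,-0.005,-0.045,0],
  [1,0.05,-0.005,-0.045,0],
  [1,0.055,-0.005,0,0],
  [1,0.055,-0.005,0,0],
  [1,0.055,-0.005,0,0],
  [1,0.055,-0.005,0,0],
  [1,0.05,0,0,0],
  [1,0,0,0,0],
])

```text
clock: 6.08
eef_pos: [573.2, 221.1, 282.0]
eef_rot: [-3.117, 0.555, -2.689]
wrist_force: [0.4, 0.1, 1.1]
finger_gap: 93.8
finger_force: 0.0
```

```bash
python3 - <<'E'
from st import *
import pickle
need(49,-1,160)
c=cam("wrist"); pickle.dump(c,open("wrist0.pkl","wb")); cv2.imwrite("pics/wrist2.png",c["img"])
E
python3 m3.py wrist
```

```text
6.075 j [ 0.279  0.096  1.681  0.092  0.815 -1.782] p [573.2 221.1 282. ] rot [-3.117  0.555 -2.689] F [0.4 0.1 1.1]
tool z.(up,ey,pk) [-0.003 -0.019 -1.   ] tool y. [-0.008  1.    -0.019]
tcp u,v,t [116.4   3.3 259.8]
goal [571.2 215.4 161.7] tool delta mm [ 67.   -1.9 100.1]
wrist [(40, 46), (44, 52), (48, 49), (52, 45), (56, 47), (60, 43), (64, 52), (68, 54), (72, 44), (76, 58), (80, 76), (84, 201), (88, 59), (92, 1353), (96, 167), (100, 67), (104, 67), (108, 80), (112, 76), (116, 91), (120, 78), (124, 77), (128, 719), (132, 124), (136, 83), (140, 146), (144, 169), (148, 85), (152, 89), (156, 45)]
60 71 u [162.  163.9 166.1] v [19.7 28.4 37.9] t 63.3
66 78 u [165.2 167.8 169.9] v [20.  28.7 37.8] t 69.3
72 77 u [169.4 171.6 174.2] v [19.5 29.1 38.7] t 75.3
78 101 u [ 43.8 174.4 177.4] v [-9.3 24.2 37.3] t 81.8
84 225 u [ 41.7  50.  180.6] v [-10.2   5.6  36.9] t 85.3
90 1388 u [ 22.9  47.2 183. ] v [-27.3   2.2  29.6] t 94.8
96 197 u [ 25.   69.8 188. ] v [-24.2  19.2  37.4] t 96.6
102 104 u [ 69.2 189.9 193.5] v [ 8.6 28.1 38.2] t 105.1
108 120 u [ 53.3 194.1 202.7] v [ 6.  27.3 38. ] t 111.1
114 127 u [ 44.5 197.4 210. ] v [-9.9 26.5 38.5] t 117.1
120 118 u [ 54.2 201.1 214.6] v [ 5.3 27.5 38.3] t 122.7
126 756 u [ 34.5  52.2 206.3] v [-15.6   3.   35.1] t 130.8
132 158 u [ 35.9 208.  211.1] v [-13.7  24.9  37.5] t 133.6
138 195 u [ 47.3 211.4 214.7] v [-5.9 22.7 38.2] t 141.8
144 214 u [ 48.9 215.2 218.9] v [-4.  22.6 38. ] t 145.9
150 129 u [217.6 220.2 222.8] v [19.4 28.5 38.5] t 153.1
156 45 u [221.3 222.5 223.4] v [20.3 29.2 38. ] t 157.2
```

View pics/wrist2.png

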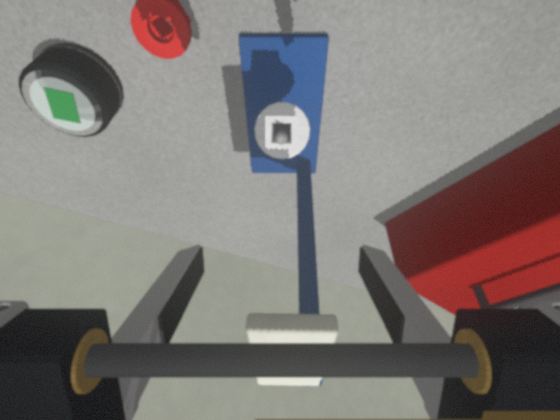

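>>> arm_command([
  [1,0.034,-0.001,0,0],
  [1,0.033,-0.001,0,0],
  [1,0,0,0.035,0],
  [1,0,0,0.035,0],
  [1,0,0,0.03,0],
  [1,0,0,0,0],
])

```text
clock: 6.88
eef_pos: [574.7, 216.8, 162.3]
eef_rot: [-3.117, 0.556, -2.688]
wrist_force: [0.2, 0.7, 0.0]
finger_gap: 93.9
finger_force: 0.0
```

Run:
```python
from st import *
import pickle
need(49,-0.8,98.5)
c=cam("wrist"); pickle.dump(c,open("wrist0.pkl","wb"))
q=an("wrist",c); q=q[q[:,0]<90]
for lo,hi in((92,98),(100,126),(128,134)):
    m=(q[:,2]>lo)&(q[:,2]<hi); print(lo,m.sum(),np.percentile(q[m],[1,50,99],axis=0).round(1).tolist())
```

```text
6.875 j [ 0.269  0.219  1.832  0.141  0.543 -1.849] p [574.7 216.8 162.3] rot [-3.117  0.556 -2.688] F [0.2 0.7 0. ]
tool z.(up,ey,pk) [-0.003 -0.019 -1.   ] tool y. [-0.009  1.    -0.019]
tcp u,v,t [ 52.6  -1.2 158.5]
goal [600.5 229.5 109.5] tool delta mm [ 3.4  1.6 60. ]
wrist [(40, 85), (44, 82), (48, 92), (52, 101), (56, 90), (60, 94), (64, 101), (68, 94), (72, 111), (76, 100), (80, 24), (84, 60), (88, 71), (92, 1725), (96, 168), (100, 89), (104, 166), (108, 247), (112, 254), (116, 288), (120, 269), (124, 270), (128, 1301), (132, 102), (136, 10), (140, 115), (144, 150), (156, 56), (160, 163), (164, 204), (168, 230), (172, 240), (176, 257), (180, 274), (184, 290), (188, 322), (192, 341)]
92 1854 [[20.8, -28.1, 92.7], [35.9, -0.5, 94.9], [67.2, 26.5, 97.4]]
100 674 [[33.5, -15.3, 100.4], [34.1, -0.7, 114.9], [58.0, 13.7, 125.6]]
128 1226 [[33.7, -15.7, 128.4], [46.2, -1.4, 130.9], [63.9, 14.0, 133.0]]
```

>>> arm_command([
  [1,0.0034,0.0016,0.02,0],
  [1,0,0,0.02,0],
  [1,0,0,0.02,0],
  [1,0,0,0,0],
  [-1,0,0,0,0],
  [-1,0,0,0,0],
  [-1,0,0,0,0],
  [-1,0,0,0,0],
  [-1,0,0,0,0],
  [-1,0,0,0,0],
], newtons=30)

```text
clock: 8.18
eef_pos: [599.7, 229.1, 110.3]
eef_rot: [-3.117, 0.557, -2.688]
wrist_force: [0.6, 0.4, 0.3]
finger_gap: 37.4
finger_force: 0.0
```

```bash
python3 -c "
from st import *
rep()"
```

```text
8.175 j [ 0.279  0.351  1.8    0.158  0.442 -1.861] p [599.7 229.1 110.3] rot [-3.117  0.557 -2.688] F [0.6 0.4 0.3]
tool z.(up,ey,pk) [-0.002 -0.019 -1.   ] tool y. [-0.008  1.    -0.019]
tcp u,v,t [48.6 -0.8 99.7]
```

>>> arm_command([
  [-1,0,0,0,0],
  [-1,0,0,0,0],
  [-1,0,0,0,0],
])

```text
clock: 8.55
eef_pos: [599.5, 229.1, 110.3]
eef_rot: [-3.117, 0.557, -2.688]
wrist_force: [-3.4, 0.8, 2.5]
finger_gap: 29.9
finger_force: 29.9
```

>>> arm_command([
  [-1,-0.0037,0,0,0],
  [-1,0,0,0,0],
  [-1,0,0,-0.01,0],
  [-1,0,0,-0.01,0],
  [-1,0,0,0,0],
])

```text
clock: 9.18
eef_pos: [592.9, 226.2, 130.3]
eef_rot: [-3.117, 0.558, -2.688]
wrist_force: [-0.1, 0.1, -1.5]
finger_gap: 30.3
finger_force: 29.9
```

>>> arm_command([
  [-1,0,-0.0002,-0.012,0],
  [-1,0,-0.0002,-0.012,0],
  [-1,0,-0.0002,-0.012,0],
  [-1,0,-0.0002,-0.012,0],
  [-1,0,0,0,0],
])

```text
clock: 9.8
eef_pos: [569.9, 215.4, 171.2]
eef_rot: [-3.117, 0.558, -2.688]
wrist_force: [-0.1, -1.1, -2.2]
finger_gap: 30.0
finger_force: 29.9
```

>>> arm_command([
  [-1,0,0,-0.015,0],
  [-1,0,0,-0.02,0],
  [-1,0,0,-0.02,0],
  [-1,0,0,0,0],
])

```text
clock: 10.3
eef_pos: [543.1, 203.9, 218.3]
eef_rot: [-3.116, 0.559, -2.688]
wrist_force: [-0.2, 0.4, -2.6]
finger_gap: 30.1
finger_force: 29.9
```

Run:
```python
from st import *
rep()
c=cam("wrist"); a=cv2.resize(c["img"][60:400,130:430],(450,510))
d=cam("scene"); b=cv2.resize(d["img"][150:320,280:397],(351,510)); cv2.imwrite("pics/held.png",np.hstack([a,b])[:, :800])
```

```text
10.3 j [ 0.26   0.073  1.859  0.127  0.658 -1.836] p [543.1 203.9 218.3] rot [-3.116  0.559 -2.688] F [-0.2  0.4 -2.6]
tool z.(up,ey,pk) [ 0.001 -0.02  -1.   ] tool y. [-0.009  1.    -0.02 ]
tcp u,v,t [ 53.4   0.7 224.1]
```

View pics/held.png

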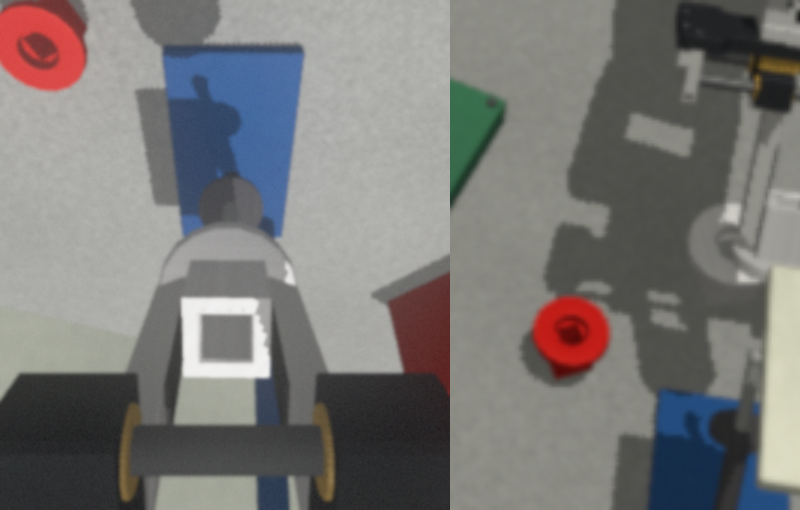

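Off the peg and held squarely (boss top at crop px (225,337), peg ball empty below it). Now pull back high and untilt at the inner reach limit.

>>> arm_command([
  [-1,0.02,0,-0.05,0],
  [-1,0.02,0,-0.05,0],
  [-1,0.02,0,-0.05,0],
  [-1,0.042,0,-0.026,0],
  [-1,0.042,0,-0.026,0],
  [-1,0,0,0,0],
])

```text
clock: 11.15
eef_pos: [333.9, 107.5, 312.6]
eef_rot: [-3.116, 0.56, -2.689]
wrist_force: [-0.2, 0.9, -1.7]
finger_gap: 30.0
finger_force: 29.9
```

>>> arm_command([
  [-1,0.042,0,-0.026,0],
  [-1,0.042,0,-0.026,0],
  [-1,0,0,0,0],
])

```text
clock: 11.52
eef_pos: [278.9, 67.6, 313.2]
eef_rot: [-3.126, 0.537, -2.693]
wrist_force: [0.2, 0.6, -2.5]
finger_gap: 29.9
finger_force: 29.9
```

```bash
python3 -c "
from st import *
rep()"
```

```text
11.525 j [-0.167 -0.787  2.211  0.301  1.27  -2.206] p [278.9  67.6 313.2] rot [-3.126  0.537 -2.693] F [ 0.2  0.6 -2.5]
tool z.(up,ey,pk) [-0.021 -0.013 -1.   ] tool y. [-0.005  1.    -0.013]
tcp u,v,t [-148.4   -9.1  462. ]
```

>>> arm_command([
  [-1,-0.02,0.03,0,0],
  [-1,0,0.028,0,0],
  [-1,0.042,0,-0.01,0],
  [-1,0.05,0,0,0],
  [-1,0.05,0,0,0],
  [-1,0,0,0,0],
])

```text
clock: 12.28
eef_pos: [250.9, 111.1, 258.5]
eef_rot: [-3.128, 0.466, -2.692]
wrist_force: [0.7, 0.0, -2.5]
finger_gap: 29.6
finger_force: 29.9
```

```bash
python3 -c "
from st import *
rep()"
```

```text
12.275 j [ 0.172 -0.787  2.312  0.12   1.166 -1.867] p [250.9 111.1 258.5] rot [-3.128  0.466 -2.692] F [ 0.7  0.  -2.5]
tool z.(up,ey,pk) [-0.092 -0.01  -0.996] tool y. [-0.007  1.    -0.01 ]
tcp u,v,t [-182.9   42.2  419.2]
```

>>> arm_command([
  [-1,0.055,0,-0.025,0],
  [-1,0.055,0,-0.025,0],
  [-1,0.055,0,-0.025,0],
  [-1,0.055,0,-0.025,0],
  [-1,0,0,0,0],
])

```text
clock: 12.9
eef_pos: [229.6, 71.4, 254.0]
eef_rot: [3.137, 0.337, -2.694]
wrist_force: [0.2, -0.7, -1.8]
finger_gap: 29.9
finger_force: 29.9
```

```bash
python3 -c "
from st import *
rep()"
```

```text
12.9 j [-0.034 -0.789  2.292  0.162  1.342 -2.066] p [229.6  71.4 254. ] rot [ 3.137  0.337 -2.694] F [ 0.2 -0.7 -1.8]
tool z.(up,ey,pk) [-0.22   0.006 -0.976] tool y. [-0.002  1.     0.007]
tcp u,v,t [-216.1   15.5  434.5]
```

>>> arm_command([
  [-1,-0.034,0.012,0.047,0],
  [-1,-0.034,0.012,0.047,0],
  [-1,-0.034,0.012,0.047,0],
  [-1,0.05,0,-0.017,0],
  [-1,0.05,0,-0.017,0],
  [-1,0,0,0,0],
])

```text
clock: 13.65
eef_pos: [245.7, 121.2, 153.6]
eef_rot: [3.137, 0.341, -2.691]
wrist_force: [0.6, 0.5, -2.7]
finger_gap: 29.9
finger_force: 30.0
```

```bash
python3 -c "
from st import *
rep()"
```

```text
13.65 j [ 0.255 -0.598  2.449  0.085  0.959 -1.804] p [245.7 121.2 153.6] rot [ 3.137  0.341 -2.691] F [ 0.6  0.5 -2.7]
tool z.(up,ey,pk) [-0.216  0.007 -0.976] tool y. [-0.005  1.     0.008]
tcp u,v,t [-238.8   53.6  330.4]
```

>>> arm_command([
  [-1,0,0,0.03,0],
  [-1,0.05,0,-0.015,0],
  [-1,0.05,0,-0.015,0],
  [-1,0.05,0,-0.015,0],
  [-1,0.05,0,-0.015,0],
  [-1,0,0,0,0],
])

```text
clock: 14.4
eef_pos: [183.1, 91.5, 146.0]
eef_rot: [3.137, 0.243, -2.69]
wrist_force: [0.2, 0.4, -2.3]
finger_gap: 29.7
finger_force: 30.0
```

```bash
python3 -c "
from st import *
rep()"
```

```text
14.4 j [ 0.195 -0.788  2.519  0.071  1.177 -1.847] p [183.1  91.5 146. ] rot [ 3.137  0.243 -2.69 ] F [ 0.2  0.4 -2.3]
tool z.(up,ey,pk) [-0.31   0.006 -0.951] tool y. [-0.005  1.     0.008]
tcp u,v,t [-301.7   53.6  360.7]
```

Run:
```python
import numpy as np
from scipy.optimize import least_squares
D=[([1.103,.3,1.521,0,1.321],[214.5,506.2,204.9]),([.273,.164,1.136,0,1.844],[482.3,172.8,449.4]),([.345,.883,.236,.005,1.93],[714.9,297.2,379.5]),([.377,.909,.235,.016,1.437],[824.4,370.4,400.2]),([.279,.096,1.681,.092,.815],[573.2,221.1,282.]),([.279,.351,1.8,.158,.442],[599.7,229.1,110.3]),([.255,-.598,2.449,.085,.959],[245.7,121.2,153.6]),([.195,-.788,2.519,.071,1.177],[183.1,91.5,146.])]
def fk(x,j):
    a1,d1,a2,a3,de,L=x; b=j[1]+j[2]; t=b+j[4]
    return np.array([a1+a2*np.sin(j[1])+a3*np.sin(b+de)+L*np.sin(t), d1+a2*np.cos(j[1])+a3*np.cos(b+de)+L*np.cos(t)])
f=lambda x:np.concatenate([fk(x,j)-[np.hypot(*p[:2]),p[2]] for j,p in D])
s=least_squares(f,[0,300,400,400,0,250]); x=s.x; print(x.round(2),s.fun.round(1))
for tilt in (.243,.1,0):
  print(tilt)
  for j2 in(-.79,-.6,-.4,-.2,0,.2,.4): 
    j5=np.pi-tilt-j2-2.5; print(j2,round(j5,2),fk(x,[0,j2,2.5,0,j5]).round(0))
```

```text
[5.2600e+00 2.2721e+02 4.1996e+02 4.4704e+02 9.0000e-02 2.7274e+02] [ 0.6  0.6  0.8 -1.2 -0.8  0.   0.1  0.9  0.9 -0.8 -0.4  0.1  0.   0.1
 -1.2  0.4]
0.243
-0.79 1.19 [208. 155.]
-0.6 1.0 [242. 126.]
-0.4 0.8 [271.  89.]
-0.2 0.6 [292.  47.]
0 0.4 [304.   1.]
0.2 0.2 [307. -46.]
0.4 -0.0 [301. -93.]
0.1
-0.79 1.33 [169. 149.]
-0.6 1.14 [203. 120.]
-0.4 0.94 [232.  82.]
-0.2 0.74 [254.  40.]
0 0.54 [266.  -5.]
0.2 0.34 [269. -53.]
0.4 0.14 [263. -99.]
0
-0.79 1.43 [142. 147.]
-0.6 1.24 [176. 118.]
-0.4 1.04 [205.  81.]
-0.2 0.84 [226.  39.]
0 0.64 [239.  -7.]
0.2 0.44 [242. -54.]
0.4 0.24 [ 235. -101.]
```

>>> arm_command([
  [-1,-0.04,0,0.04,0],
  [-1,-0.024,0,0.05,0],
  [-1,0,0,0,0],
  [-1,0.04,0,-0.011,0],
  [-1,0.04,0,-0.011,0],
  [-1,0,0,0,0],
])

```text
clock: 15.15
eef_pos: [198.5, 97.9, 126.5]
eef_rot: [3.139, 0.223, -2.692]
wrist_force: [0.7, 0.5, -3.7]
finger_gap: 29.7
finger_force: 30.0
```

```bash
python3 -c "
from st import *
rep()"
```

```text
15.15 j [ 0.228 -0.662  2.519  0.059  1.068 -1.816] p [198.5  97.9 126.5] rot [ 3.139  0.223 -2.692] F [ 0.7  0.5 -3.7]
tool z.(up,ey,pk) [-0.329  0.004 -0.944] tool y. [-0.005  1.     0.006]
tcp u,v,t [-297.9   52.8  335.3]
```

>>> arm_command([
  [-1,-0.05,0,0.02,0],
  [-1,-0.03,0,0.035,0],
  [-1,0,0,0.02,0],
  [-1,0,0,0,0],
])

```text
clock: 15.65
eef_pos: [274.6, 135.2, 69.4]
eef_rot: [3.136, 0.213, -2.692]
wrist_force: [-0.4, -0.1, -1.8]
finger_gap: 30.1
finger_force: 30.0
```

>>> arm_command([
  [-1,0.04,0,-0.009,0],
  [-1,0.04,0,-0.009,0],
  [-1,0.04,0,-0.009,0],
  [-1,0.04,0,-0.009,0],
  [-1,0,0,0,0],
])

```text
clock: 16.27
eef_pos: [183.1, 90.6, 127.4]
eef_rot: [3.139, 0.174, -2.692]
wrist_force: [-0.1, -0.1, -1.9]
finger_gap: 29.6
finger_force: 30.0
```

```bash
python3 -c "
from st import *
rep()"
```

```text
16.275 j [ 0.223 -0.685  2.519  0.045  1.139 -1.813] p [183.1  90.6 127.4] rot [ 3.139  0.174 -2.692] F [-0.1 -0.1 -1.9]
tool z.(up,ey,pk) [-0.375  0.004 -0.927] tool y. [-0.005  1.     0.006]
tcp u,v,t [-311.8   52.8  345.1]
```

>>> arm_command([
  [-1,-0.05,0,0.015,0],
  [-1,0,0,0.035,0],
  [-1,0.04,0,0.022,0],
  [-1,0.04,0,0.022,0],
  [-1,0.04,0,0.022,0],
  [-1,0,0,0,0],
])

```text
clock: 17.02
eef_pos: [211.9, 105.9, 51.5]
eef_rot: [3.138, 0.096, -2.691]
wrist_force: [0.3, -0.0, -2.9]
finger_gap: 30.1
finger_force: 30.0
```

```bash
python3 -c "
from st import *
rep()"
```

```text
17.025 j [ 0.286 -0.288  2.52   0.027  0.816 -1.753] p [211.9 105.9  51.5] rot [ 3.138  0.096 -2.691] F [ 0.3 -0.  -2.9]
tool z.(up,ey,pk) [-0.446  0.004 -0.895] tool y. [-0.004  1.     0.007]
tcp u,v,t [-324.4   54.2  263.5]
```

>>> arm_command([
  [-1,-0.01,0,-0.045,0],
  [-1,0.035,0,0.018,0],
  [-1,0.035,0,0.018,0],
  [-1,0,0,0,0],
])

```text
clock: 17.52
eef_pos: [190.4, 96.1, 79.5]
eef_rot: [3.138, 0.069, -2.691]
wrist_force: [-0.7, -0.4, -2.5]
finger_gap: 30.0
finger_force: 30.0
```

>>> arm_command([
  [-1,0.035,0,0.012,0],
  [-1,0.035,0,0.012,0],
  [-1,0,0,0,0],
])

```text
clock: 17.9
eef_pos: [175.2, 89.9, 88.7]
eef_rot: [3.139, 0.032, -2.691]
wrist_force: [1.0, 0.4, -2.6]
finger_gap: 30.1
finger_force: 30.0
```

>>> arm_command([
  [-1,0.03,0,0.015,0],
  [-1,0.028,0,0.015,0],
  [-1,0,0,0,0],
])

```text
clock: 18.27
eef_pos: [164.3, 86.0, 92.5]
eef_rot: [3.14, -0.0, -2.691]
wrist_force: [0.5, -0.2, -2.6]
finger_gap: 29.8
finger_force: 30.0
```

>>> arm_command([
  [-1,-0.03,0,-0.045,0],
  [-1,-0.03,0,-0.045,0],
  [-1,-0.03,-0.02,-0.045,0],
  [-1,-0.033,-0.047,0,0],
  [-1,-0.033,-0.047,0,0],
  [-1,-0.033,-0.047,0,0],
  [-1,-0.033,-0.047,0,0],
  [-1,-0.033,-0.047,0,0],
  [-1,-0.033,-0.047,0,0],
  [-1,-0.001,-0.046,0,0],
  [-1,0,0,0,0],
])

```text
clock: 19.65
eef_pos: [576.8, -103.9, 225.3]
eef_rot: [3.139, -0.002, -2.694]
wrist_force: [-0.3, 1.2, -1.8]
finger_gap: 29.7
finger_force: 30.0
```

Run:
```python
from h import *
import pickle, m2
s=manip.read_state(); print(s["clock"],s["joints"].round(3),s["eef_pos"].round(1),s["eef_rot"].round(4))
c=cam("wrist"); pickle.dump(c,open("wrist3.pkl","wb"))
w=cloud(c)
m=(abs(w[...,2]-34)<3)&(np.hypot(w[...,0]-494.5,w[...,1]+141.5)<50)
S=cv2.cvtColor(c["img"],cv2.COLOR_BGR2HSV)
H_,S_,V_=[S[...,i].astype(int) for i in range(3)]
near=(np.hypot(w[...,0]-494.5,w[...,1]+141.5)<45)
b=near&(S_>110)&(H_<30)
d=m&(S_<70)
v,u=np.nonzero(b); print("brass px",len(u),u.mean() if len(u) else 0,v.mean() if len(u) else 0)
for nm,mm,h in(("disc",d,34),("sq",b&(abs(w[...,2]-56)<3),56),("nose",b&(abs(w[...,2]-67)<3),67)):
    if mm.sum()>5:
        p=m2.rp(c,mm,h).astype(np.float32); r=cv2.minAreaRect(p); print(nm,mm.sum(),np.round(r,1) if 0 else (np.round(r[0],1),np.round(r[1],1),round(r[2],1)),"circle",cv2.minEnclosingCircle(p))
a=int(v.mean()),int(u.mean()); cr=c["img"][max(0,a[0]-60):a[0]+60,max(0,a[1]-80):a[1]+80]
cv2.imwrite("pics/stub.png",np.vstack([cv2.resize(cr,None,fx=2.5,fy=2.5,interpolation=3)]))
cv2.imwrite("pics/w3.png",np.hstack([c["img"][:,:,:]]))
```

```text
19.65 [-2.410e-01  3.690e-01  1.383e+00  1.000e-03  1.392e+00 -2.260e+00] [ 576.8 -103.9  225.3] [ 3.1390e+00 -1.7000e-03 -2.6936e+00]
brass px 134 282.9925373134328 107.44029850746269
disc 3310 (array([ 495.6, -139.1]), array([76. , 72.7]), 73.2) circle ((500.5329284667969, -137.49609375), 42.33383560180664)
sq 73 (array([ 495.4, -141.2]), array([12.5, 12.6]), 62.8) circle ((495.63031005859375, -141.02532958984375), 7.982727527618408)
nose 35 (array([ 495.4, -142.3]), array([7.6, 9. ]), 25.7) circle ((495.8650207519531, -141.81588745117188), 4.750403881072998)
```

View pics/w3.png

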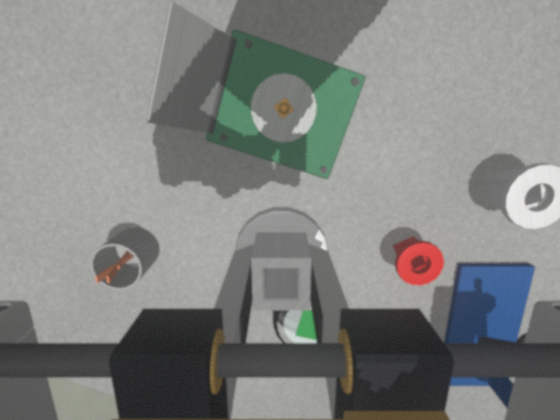

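Run:
```python
from h import *
import pickle
c=pickle.load(open("wrist3.pkl","rb")); s=manip.read_state(); T=Ro.from_euler('xyz',s["eef_rot"]).as_matrix()
q=(cloud(c).reshape(-1,3)-s["eef_pos"])@T; q=q[~np.isnan(q).any(1)]
q=q[(abs(q[:,0])<40)&(abs(q[:,1])<40)]
for lo,hi in((-36,-28),(-25,0),(0,8)):
    m=(q[:,2]>lo)&(q[:,2]<hi)&((abs(q[:,1])<13)|(lo==0)); p=q[m]
    print(lo,m.sum(),np.percentile(p,[1,50,99],axis=0).round(1).tolist() if m.sum() else "")
    if m.sum()>20:
        A=np.c_[p[:,:2],np.ones(len(p))]; print("plane slope",np.linalg.lstsq(A,p[:,2],rcond=None)[0].round(3))
# x-face tilt
m=(q[:,2]>-25)&(q[:,2]<0)&(abs(q[:,1])<12)&(q[:,0]>5); p=q[m]
if m.sum()>20: print("face slope x per z",np.polyfit(p[:,2],p[:,0],1).round(3))
# stub square: mask rect angle on rays
```

```text
-36 1818 [[-14.8, -12.9, -33.8], [1.3, 2.4, -31.2], [15.4, 12.2, -28.3]]
plane slope [-2.0000e-03 -1.9000e-02 -3.1077e+01]
-25 1533 [[-9.1, -12.5, -24.8], [14.8, -1.9, -14.1], [15.7, 11.8, -0.4]]
plane slope [ 3.0000e-03 -5.0000e-03 -1.3442e+01]
0 2118 [[-8.6, -29.4, 0.2], [17.9, -3.1, 4.6], [28.8, 23.8, 7.2]]
plane slope [6.100e-02 1.000e-03 3.425e+00]
face slope x per z [ 0.017 15.383]
```

>>> arm_command([
  [-1,0.045,0.001,0,0],
  [-1,0.0447,0.0006,0,0],
  [-1,0,0,0.02,0.175],
  [-1,0,0,0.03,0.175],
  [-1,0,0,0.03,0.175],
  [-1,0,0,0.025,0.175],
  [-1,0,0,0.015,0],
  [-1,0,0,0,0],
])

```text
clock: 20.7
eef_pos: [494.3, -138.6, 106.6]
eef_rot: [3.14, -0.002, 2.897]
wrist_force: [0.8, 0.0, -1.7]
finger_gap: 29.8
finger_force: 30.0
```

```bash
cat > tg.py <<'E'
from h import *
def tg(x,y,z):
    s=manip.read_state(); T=Ro.from_euler('xyz',s["eef_rot"]).as_matrix()
    print(s["clock"],"j",s["joints"].round(3),"p",s["eef_pos"].round(1),"rot",s["eef_rot"].round(4),"F",s["wrist_force"].round(1),"M",s["moment"].round(2),"gap",round(s["finger_gap"],1))
    print("tool delta",(T.T@(np.array([x,y,z])-s["eef_pos"])).round(1),"boss angle mod90",np.degrees(s["eef_rot"][2]).round(1)%90)
E
python3 -c "
from tg import *
tg(495.2,-141.3,92)"
```

```text
20.7 j [-3.450e-01  3.270e-01  1.731e+00  1.000e-03  1.086e+00 -1.672e+00] p [ 494.3 -138.6  106.6] rot [ 3.1402e+00 -2.1000e-03  2.8965e+00] F [ 0.8  0.  -1.7] M [-0.02 -0.07 -0.02] gap 29.8
tool delta [-1.6 -2.4 14.5] boss angle mod90 76.0
```

>>> arm_command([
  [-1,-0.0016,-0.0024,0.01,0],
  [-1,0,0,0.008,0],
  [-1,0,0,0.005,0],
  [-1,0,0,0.005,0],
  [-1,0,0,0.005,0],
  [-1,0,0,0,0],
], newtons=40)

```text
clock: 21.45
eef_pos: [495.4, -141.7, 73.6]
eef_rot: [3.14, -0.001, 2.892]
wrist_force: [-1.7, -0.2, -2.3]
finger_gap: 29.6
finger_force: 40.0
```

```bash
python3 -c "
from tg import *
tg(495.2,-141.3,61)"
```

```text
21.45 j [-3.500e-01  3.770e-01  1.751e+00  1.000e-03  1.015e+00 -1.672e+00] p [ 495.4 -141.7   73.6] rot [ 3.1403e+00 -1.5000e-03  2.8921e+00] F [-1.7 -0.2 -2.3] M [-0.   -0.05  0.04] gap 29.6
tool delta [ 0.3  0.4 12.6] boss angle mod90 75.69999999999999
```

>>> arm_command([
  [-1,0,0,0.004,0],
  [-1,0,0,0.004,0],
  [-1,0,0,0.003,0],
  [-1,0,0,0,0],
])

```text
clock: 21.95
eef_pos: [495.5, -141.7, 62.7]
eef_rot: [3.14, -0.001, 2.892]
wrist_force: [1.1, -0.0, -1.7]
finger_gap: 29.6
finger_force: 40.0
```

>>> arm_command([
  [-1,0,0,0.0015,0],
  [-1,0,0,0.0015,0],
  [-1,0,0,0,0],
])

```text
clock: 22.32
eef_pos: [495.7, -141.8, 60.1]
eef_rot: [3.14, -0.001, 2.892]
wrist_force: [-0.7, 0.2, -0.2]
finger_gap: 29.9
finger_force: 40.0
```

>>> arm_command([
  [-1,0,0,0.001,0],
  [-1,0,0,0,0],
])

```text
clock: 22.58
eef_pos: [495.9, -141.9, 59.7]
eef_rot: [3.14, -0.0, 2.892]
wrist_force: [-2.8, 1.8, 8.3]
finger_gap: 30.2
finger_force: 40.0
```

Standing on the square at the expected height (about 12 mm above home). Turn under light pressure.

>>> arm_command([
  [-1,0,0,0,0.035],
  [-1,0,0,0,0.035],
  [-1,0,0,0,0.035],
  [-1,0,0,0,0],
])

```text
clock: 23.08
eef_pos: [495.8, -142.1, 59.6]
eef_rot: [3.141, -0.0, 2.787]
wrist_force: [-2.9, -0.1, 8.1]
finger_gap: 29.9
finger_force: 40.0
```

>>> arm_command([
  [-1,0,0,0.0003,0.035],
  [-1,0,0,0.0003,0.035],
  [-1,0,0,0,0],
])

```text
clock: 23.45
eef_pos: [496.1, -142.1, 59.3]
eef_rot: [3.141, 0.001, 2.717]
wrist_force: [-1.7, -0.4, 8.4]
finger_gap: 29.8
finger_force: 40.0
```

>>> arm_command([
  [-1,0,0,0.0003,0.03],
  [-1,0,0,0.0003,0.02],
  [-1,0,0,0,0],
])

```text
clock: 23.82
eef_pos: [495.4, -141.7, 57.5]
eef_rot: [3.141, -0.002, 2.667]
wrist_force: [-0.0, 0.8, -2.2]
finger_gap: 29.6
finger_force: 40.0
```

>>> arm_command([
  [-1,0,0,0.002,0],
  [-1,0,0,0.002,0],
  [-1,0,0,0.002,0],
  [-1,0,0,0,0],
])

```text
clock: 24.32
eef_pos: [495.4, -141.7, 51.5]
eef_rot: [3.141, -0.002, 2.667]
wrist_force: [-0.7, 0.6, -2.0]
finger_gap: 29.9
finger_force: 40.0
```

>>> arm_command([
  [-1,0,0,0.0015,0],
  [-1,0,0,0.0015,0],
  [-1,0,0,0,0],
])

```text
clock: 24.7
eef_pos: [495.5, -141.7, 48.6]
eef_rot: [3.141, -0.002, 2.667]
wrist_force: [-1.9, 0.5, -2.8]
finger_gap: 29.6
finger_force: 40.0
```

>>> arm_command([
  [-1,0,0,0.001,0],
  [-1,0,0,0.0006,0],
  [-1,0,0,0,0],
])

```text
clock: 25.08
eef_pos: [495.5, -141.7, 48.4]
eef_rot: [3.141, -0.001, 2.667]
wrist_force: [-11.7, 4.4, 17.5]
finger_gap: 29.6
finger_force: 40.0
```

>>> arm_command([
  [-1,0,0,-0.0008,0],
  [-1,0,0,0,0],
  [0.3,0,0,0,0],
  [0.3,0,0,0,0],
  [0.3,0,0,0,0],
  [0.3,0,0,0,0],
])

```text
clock: 25.82
eef_pos: [495.6, -141.8, 48.0]
eef_rot: [3.141, -0.001, 2.667]
wrist_force: [-0.3, 0.4, -0.1]
finger_gap: 60.5
finger_force: 0.0
```

>>> arm_command([
  [0.3,0,0,-0.01,0],
  [0.3,0,0,-0.025,0],
  [0.3,0,0,-0.04,0],
  [0.3,0,0,-0.05,0],
  [0.3,0,0,-0.05,0],
  [0.3,-0.06,0,0,0],
  [0.3,-0.06,0,0,0],
  [0.3,0,0,0,0],
])

```text
clock: 26.82
eef_pos: [603.9, -198.0, 220.5]
eef_rot: [3.141, -0.004, 2.666]
wrist_force: [-0.4, 0.3, -0.9]
finger_gap: 61.0
finger_force: 0.0
```

Run:
```python
from tg import *
tg(495,-141.5,61)
c=cam("wrist"); w=cloud(c); d=np.hypot(w[...,0]-495.3,w[...,1]+141.5)
for nm,m in(("boss top",(d<22)&(w[...,2]>72)),("skirt",(d>22)&(d<28)&(w[...,2]>38)&(w[...,2]<60))):
    p=w[m]; A=np.c_[p[:,:2]-p[:,:2].mean(0),np.ones(len(p))]; print(nm,len(p),np.percentile(p[:,2],[5,50,95]).round(1),p.mean(0).round(1),np.linalg.lstsq(A,p[:,2],rcond=None)[0].round(3))
a=cv2.resize(c["img"],(448,336)); t=cam("scene")["img"]; cv2.imwrite("pics/end.png",np.hstack([a,cv2.resize(t[100:310,140:360],(352,336))]))
```

```text
26.825 j [-3.750e-01  4.870e-01  1.228e+00  1.000e-03  1.430e+00 -1.471e+00] p [ 603.9 -198.   220.5] rot [ 3.141  -0.0042  2.6664] F [-0.4  0.3 -0.9] M [ 0.01  0.03 -0.04] gap 61.0
tool delta [122.1   0.3 160. ] boss angle mod90 62.80000000000001
boss top 824 [78.5 80.  81.2] [ 495.4 -142.2   79.8] [ 7.0000e-03 -5.0000e-03  7.9827e+01]
skirt 895 [42.6 43.9 45.2] [ 495.5 -142.    43.9] [ 2.0000e-03 -6.0000e-03  4.3884e+01]
```

View pics/end.png

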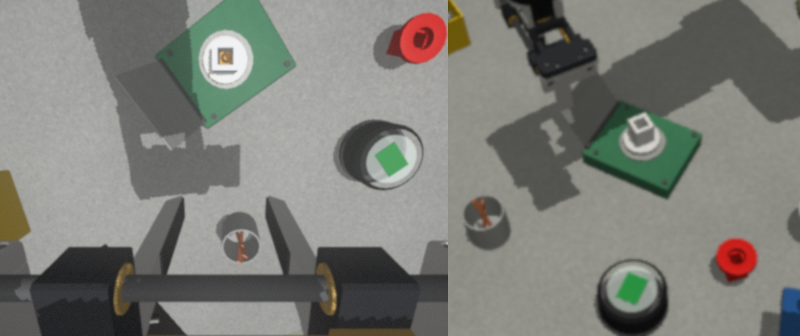

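The pictures show the cover boss-up on the rig at (225,58) left and (642,138) right, with the tacho and cup still standing. Boss top at 80 mm and skirt top at 44 mm match the home values exactly, and it lies flat. Handing in.

```bash
python3 -c "
from h import *
print(ticket.sign_off())"
```

```text
the job is handed in; nothing more can be done
None
```

The zinc roller cover is off the peg and sits boss-up over the drive stub, flat on the steel seat and released; the tachograph and cup were not touched, and the job was handed in at about 27 s.

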